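Change the mould in the drying press

ROBOT

A 6-joint arm with a two-finger parallel gripper is mounted at the origin on a cart in front of the work surface, level with it; the furniture and walls round the work are solid. World frame = base frame: x ahead of the robot, y to its left, z up, the work surface at z = 0. Lengths are in m, angles in rad, forces in N, time in s.
With the tool pointing down it reaches from about 0.325 to 0.925 m from the base axis. Payload 3.1 kg.
Tool frame: the origin (TCP) lies midway between the tips of the shut fingers; the grasp point (between the pads) lies 19 mm behind it (r.grip_depth is the z of the grasp point in the tool frame, in m); z points along the fingers, y is the line along which they close (so a half turn about z gives the same grasp; the last joint's range is limited). The gripper opens to 85 mm and grips with 20 to 120 N. Pads are 22 mm wide; open, the fingers measure 114 mm over their backs; the gripper's body (76 mm by 85 mm) begins 54 mm behind the grasp point. The pads swing forward as they close: fully open they stand 13 mm farther back than shut.
Start: joints at [-1.394, 0.217, 1.613, -0, 1.311, -0.112], TCP at [0.178, -0.599, 0.231] pointing down, gripper open.
Joint ranges: [-2.75, 2.75], [-0.78, 2.1], [0.31, 2.55], [-1.13, 4.27], [0.13, 2.63], [-2.58, 2.58]. Speed limits (rad/s): [2.79, 2.79, 3.14, 3.14, 3.14, 3.14].

INTERFACE

Orientations are given as a rotation vector (axis times angle).
In Python, from rig import status, grab_frame, camera_info, r, spotter gives the robot as it stands. The module is installed in compiled form; this text tells all that it offers.
- The arm moves only by the tool apply_moves, never from a script. Its argument "plan" is a list of rows, each an object of numbers: "wx", "wy", "wz": the turn, a rotation vector about the world's x, y, z in rad; "x", "y", "z": the shift along the world's x, y, z in mm; "grip": the closure in counts, from 0 (fully open) to 255 (shut). In form: [{"wx": .., "wy": .., "wz": .., "x": .., "y": .., "z": .., "grip": ..}, ...]. A call has 1 to 10 rows; each row shifts and turns the commanded pose from where the row before left it; what a row does not reach is not made up. A row lasts 1/10 s, in which the tool goes at most 50 mm and 8.59 degrees, less where a joint would pass 70% of its speed; a pose out of reach is approached as far as the arm can. A call with a gripper value outside its range is refused whole. The fingers move at their own pace and stop on an object; "grip_force" is the grip in N (left out, the last holds). Time passes only in rows, so rows that do not move let the fingers close. It gives the time, the measured TCP pose, the force, the opening and the grip force at its end, in the units of the state.
- status.observe(): the state, without advancing time (a new reading comes with each control period).
- grab_frame(name): name is "scene" or "top" or "wrist"; returns the picture (480x640x3 uint8, red, green, blue); there is no depth.
- camera_info(name): a dict with "fx", "fy", "cx", "cy" (pixels), "origin" and "orientation" of the camera in the world. Camera axes: x right, y up, looking along -z (the intrinsics and any distortion apply to the point x, -y, -z); pixel columns grow to the right and rows downward; lengths in m; the calibration is good to about 2 mm. A picture is of the moment at which its call begins: read the wrist's pose just before it. camera_info takes no time and is no camera call; for the wrist camera it gives the pose at the moment of the call.
- r.close_job(): hands the job in; it is judged then, once.
Trained networks look in the newest picture that a camera, given by its name, has taken for a name from the list of things; names that differ only in an ending like _2 or _b are one class to them, and where a whole thing is asked for, a point or a joint stands for the part that bears it (a point fixed in the world has none). Each returns a list of dicts, best first, with "confidence" (0 to 1); they miss things now and then, are a little off and sometimes report something else, mostly with a low value. They report only what shows in the picture. A call takes as long as a camera call.
- spotter.recognise(camera, thing): "at" ([x, y, z] in m, in world coordinates, good to about 4 mm: the middle of the surface that is visible of it).
- spotter.silhouettes(camera, thing): "mask" (480x640 bool, what is visible of it).
The state is a dict: "time": time; "joint_pos": joint angles; "dq": joint speeds; "joint_torque": joint torques, N m; "eef_pos": TCP position; "eef_rot": TCP orientation; "force": force on the tool from outside, world axes, zero at the start; "wrist_torque": the same for the moment, N m; "width": finger opening in m; "grasp_force": force on a finger pad.
Only numpy, scipy, OpenCV 4.12 (cv2) and the standard library are available. Lean on these libraries where they do the work, as an engineer would, in place of code of your own. Each camera call takes 0.05 s, during which the arm holds its last target. There are 200 camera calls.

TASK

The wooden mould lying in the sprung drying press has dried: take it out and lay it flat in the empty half of the storage board, beside the mould kept there. Then lay the freshly washed mould from the bench flat on the press bed between the corner guides, and push the press plate down against its spring until it lies level and the front catch snaps over it, so that the mould dries flat. Leave the kept mould and all the other things on the bench where they stand.

Things in the scene. Friction and masses are not known exactly. Their poses are not given: they have to be found in the camera images.
- press: drying press, fixed: pale wooden base 281 x 120 mm (x = -131 to 150), a sprung aluminium plate hinged at one end. Origin at bench level under the middle of the bed; x from the catch end to the hinge end, z up. Base top z = 16 mm; battens (54 mm long, at x = -55, 0, 55) carry the mould, leaving its sides free. Hinge cheeks: x = 107 to 141, y = +/-51, 76 mm tall. The open plate and its foot stand at x > 95 mm, up to z = 0.285 m
- press_bed (a point): middle of the bed on top of the battens, 24 mm above the bench, axes as the press. A mould lies here with its length along x, either way round. Thin steel guides, flared at the top, 43 mm tall over the bench, stand at its corners (|x| = 55 to 77, y = +/-33 mm) and end middles (x = +/-84): space inside 166 x 64 mm
- press_plate (a joint): plate hinge, rad: 0 = level (shut), 1.65 = open, where its spring holds it; stop at -0.012. Slatted plate 72 mm wide, 6 mm thick, 220 mm long from the hinge. Open, it stands upright over the hinge. Let go before the catch snaps, it springs open. Pushed near its front edge, about 2 N start it and 8 N bring it level past the catch
- plate_hinge (a point): point on the hinge axis (along the press's y): press x = 118, z = 66 mm; turns with the plate. At joint value t the plate's outer (upper) face at distance d mm from the hinge is at press x = 118 - d cos t + 3 sin t, z = 66 + d sin t + 3 cos t
- plate_edge (a point): middle of the plate's front edge on its outer (upper) face, 216 mm from the hinge; push on this face a little inside the edge. The 8 mm bar along the edge is what the catch snaps over. A sprung foot 130 x 46 mm under the plate meets the mould about 0.1 rad before level and presses it with about 6 N when level
- catch (a joint): steel snap catch at the press's front end, x = -112 to -94 mm (its release tab to -133), 95 mm tall over the bench, 22 mm wide: 0 = upright, grows as it is pushed outward (to 0.6). The plate's bar pushes it about 0.15 outward on its way down and it snaps in over the bar at level by itself; do not touch it
- mould_dry: dried mould, at the start lying in the press bed: carved brown wooden bar 58 x 160 x 26 mm. Origin at the centre of its underside, y along its length, z up. Grip it across the 58 mm; about 0.11 kg
- mould_washed: freshly washed mould, same shape (58 x 160 x 26 mm, origin at the centre of its underside, y along its length), lying by itself on the bench, a small colour bottle standing near one corner
- mould_stored: mould kept on the storage board, same shape, to be left where it is
- board: plywood storage board fixed to the bench, 196 x 168 mm, deck 8 mm thick, a lip 10 mm wide and 18 mm tall at each end (176 mm between the lips), sides open. Origin at bench level under its middle, x from lip to lip. The kept mould lies along x at y = +44 mm
- board_free (a point): middle of the board's empty half, on the deck (8 mm above the bench, y = -44 mm of the board); axes as the board. The dried mould shall lie here along x, either way round, about 28 mm clear of the kept mould
- jigger: double-ended steel jigger standing beside the press's hinge end, 41 mm wide, 100 mm tall, origin at the centre of its underside; not to be disturbed
- colour: little bottle standing near one corner of the washed mould, 25 mm wide, 68 mm tall, origin at the centre of its underside; not to be disturbed
- dropper: small brown dropper bottle with a black cap, 34 mm wide, 102 mm tall, standing beside the far outer corner of the board's empty half, origin at the centre of its underside; not to be disturbed
- cutter: small blossom cutter, 23 mm wide, 18 mm tall, standing off one end of the storage board, origin at the centre of its underside; not to be disturbed
- beech_stick: triangular beech shaping stick, 28 x 105 x 25 mm, lying alongside the press, origin at the centre of its underside; not to be disturbed

How it is judged:
By the outcome, as a careful person would: the job done as asked, in the order asked, and still so for the second after the job is handed in, with the robot touching nothing.
It also fails if it takes over 72 s, if anything falls off the work surface, if the arm or the gripper's body presses on something with over 40 N, if the wrist force passes 120 N, or if a joint passes its speed limit or range.

## Working session

There is one attempt and no reset: what is moved stays moved. The work goes in short steps, Python scripts to look and compute and a tool call to move; the robot and the scene stay as the last step left them, time stands still between calls to the robot, and variables do not carry over. Pictures are saved under pics/ and viewed, at most 10 in all, crops included, and the job is handed in when it is done.

Besides the shell and the picture viewer there is one more tool, called after "Call:" in YAML: its name, and indented under it one key for each argument. apply_moves: Moves the arm, as the interface text tells. Its arguments: {"type":"object","properties":{"plan":{"type":"array","items":{"type":"object","properties":{"wx":{"type":"number"},"wy":{"type":"number"},"wz":{"type":"number"},"x":{"type":"number"},"y":{"type":"number"},"z":{"type":"number"},"grip":{"type":"number"}}}},"grip_force":{"type":"number"}},"required":["plan"]}

```bash
mkdir -p pics; python3 - <<'E'
from rig import status, grab_frame, camera_info, r, spotter
import cv2,numpy as np
s=status.observe(); print(s['time'],s['eef_pos'],s['eef_rot'],s['width'],r.grip_depth)
for c in ['scene','top']:
    f=grab_frame(c); cv2.imwrite(f'pics/{c}0.png',f[:,:,::-1]); 
    i=camera_info(c); print(c,i)
for c in ['top']:
  for t in ['press','mould_dry','board','jigger','colour','dropper','cutter','beech_stick','catch','press_plate']:
    print(c,t,[(np.round(d['at'],3).tolist(),round(d['confidence'],2)) for d in spotter.recognise(c,t)[:4]])
E
```

```text
0.0 [ 0.17788255 -0.59832027  0.22996706] [-3.10656196e+00 -4.51726606e-01  1.00380428e-04] 0.0852702697631022 -0.0187
scene {'fx': 473.15257131634706, 'fy': 473.15257131634706, 'cx': 317.38213202796936, 'cy': 239.879516421436, 'origin': array([0.01454306, 0.65219688, 0.87293212]), 'orientation': array([ 0.31420431, -1.00807131, -2.32705245])}
top {'fx': 574.8446525132904, 'fy': 574.8446525132904, 'cx': 322.99285731187354, 'cy': 246.30545597508618, 'origin': array([ 0.27127717, -0.0307847 ,  1.36229611]), 'orientation': array([ 0.12197069, -0.15624849, -1.53574909])}
top press []
top mould_dry [([0.529, -0.028, 0.047], 0.91)]
top board [([0.46, 0.233, 0.005], 0.96), ([0.644, -0.063, 0.216], 0.17)]
top jigger [([0.636, 0.029, 0.047], 0.84)]
top colour []
top dropper [([0.554, 0.155, 0.061], 0.61)]
top cutter []
top beech_stick [([0.447, -0.1, 0.014], 0.84), ([0.636, 0.026, 0.053], 0.6)]
top catch [([0.424, 0.003, 0.086], 0.66), ([0.556, 0.158, 0.059], 0.35)]
top press_plate [([0.637, -0.066, 0.215], 0.69), ([0.588, -0.05, 0.016], 0.44)]
```

View pics/top0.png

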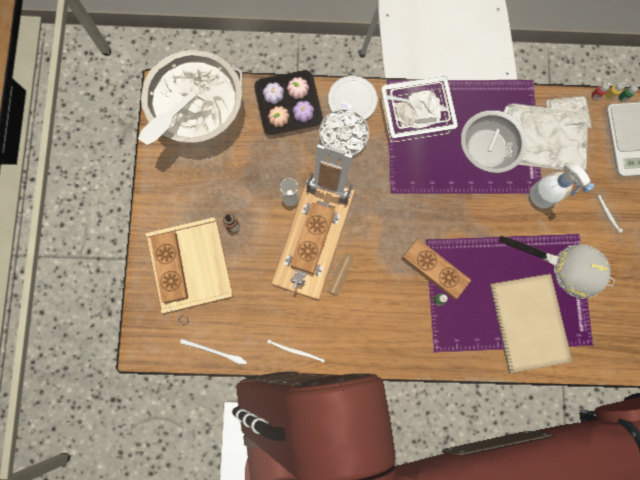

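View pics/scene0.png

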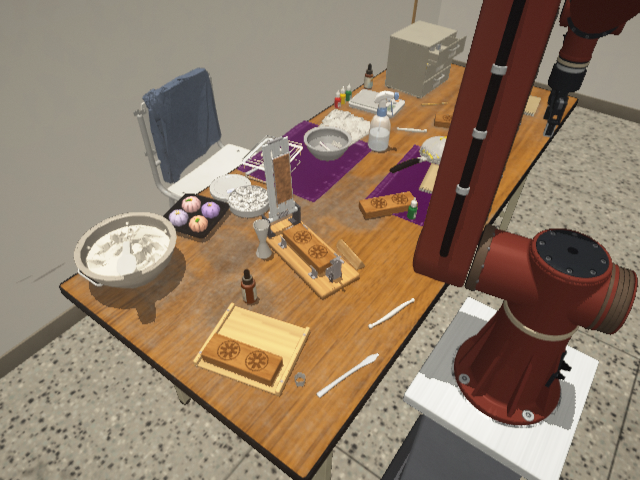

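```bash
cat > h.py <<'E'
from rig import status, grab_frame, camera_info, r, spotter
import cv2,numpy as np
from scipy.spatial.transform import Rotation as R
from scipy.optimize import minimize
def proj(ci,P):
    q=R.from_rotvec(ci['orientation']).inv().apply(np.atleast_2d(P)-ci['origin'])
    return np.c_[ci['cx']+ci['fx']*q[:,0]/-q[:,2], ci['cy']+ci['fy']*q[:,1]/q[:,2]]
def ray(ci,uv,z):
    u,v=uv; d=R.from_rotvec(ci['orientation']).apply([(u-ci['cx'])/ci['fx'],-(v-ci['cy'])/ci['fy'],-1])
    o=ci['origin']; return o+d*(z-o[2])/d[2]
def box(p,L,W,z0,z1):
    c,s=np.cos(p[2]),np.sin(p[2])
    return np.array([[p[0]+c*a*L/2-s*b*W/2,p[1]+s*a*L/2+c*b*W/2,z] for a in(-1,1) for b in(-1,1) for z in(z0,z1)])
def iou(p,obs,dims,S=4):
    t=0
    for ci,m in obs:
        h=cv2.convexHull(proj(ci,box(p,*dims)).astype(np.float32))
        k=np.zeros((480*S,640*S),np.uint8); cv2.fillConvexPoly(k,np.round((h+.5)*S*16).astype(np.int32),1,shift=4)
        k=cv2.resize(k.astype(np.float32),(640,480),interpolation=cv2.INTER_AREA)
        t+=np.minimum(k,m).sum()/np.maximum(k,m).sum()
    return t/len(obs)
def fit(p0,obs,dims):
    best=None
    for dy in(-.15,0,.15):
        q=minimize(lambda p:-iou(p*[.01,.01,.1],obs,dims),(np.array(p0)+[0,0,dy])/[.01,.01,.1],method='Nelder-Mead',options=dict(initial_simplex=None,xatol=.01,fatol=1e-5,maxiter=150))
        if best is None or q.fun<best.fun: best=q
    return best.x*[.01,.01,.1],-best.fun
E
python3 - <<'E'
from h import *
M={}
C={c:camera_info(c) for c in('top','scene')}
for c in C:
    f=grab_frame(c); 
    if c=='top': cv2.imwrite('pics/press.png',cv2.resize(f[135:310,255:365],None,fx=3.4,fy=3.4,interpolation=cv2.INTER_CUBIC)[:,:,::-1])
    for t in('mould_dry','board','mould_washed','colour'):
        for d in spotter.silhouettes(c,t)[:4]:
            m=d['mask']; v,u=np.nonzero(m); print(c,t,round(d['confidence'],2),m.sum(),u.mean().round(1),v.mean().round(1),ray(C[c],(u.mean(),v.mean()),.02).round(3))
            M.setdefault((c,t),[]).append(m)
np.save('pics/m.npy',M,allow_pickle=True)
E
```

```text
top mould_dry 0.85 1777 311.8 237.9 [ 0.533 -0.03   0.02 ]
top mould_dry 0.49 1425 330.4 170.2 [ 0.702 -0.07   0.02 ]
top board 0.94 4105 197.3 264.3 [0.461 0.237 0.02 ]
top mould_washed 0.84 1741 435.2 268.7 [ 0.468 -0.324  0.02 ]
top mould_washed 0.28 506 340.0 273.7 [ 0.449 -0.099  0.02 ]
top colour 0.56 94 439.1 299.3 [ 0.396 -0.333  0.02 ]
scene board 0.75 4037 258.3 343.0 [0.451 0.252 0.02 ]
scene mould_washed 0.9 1056 385.5 204.2 [ 0.473 -0.318  0.02 ]
scene mould_washed 0.33 4618 295.7 222.5 [ 0.628 -0.101  0.02 ]
scene colour 0.46 137 412.3 209.2 [ 0.401 -0.345  0.02 ]
scene colour 0.38 2408 242.7 358.6 [0.452 0.3   0.02 ]
```

View pics/press.png

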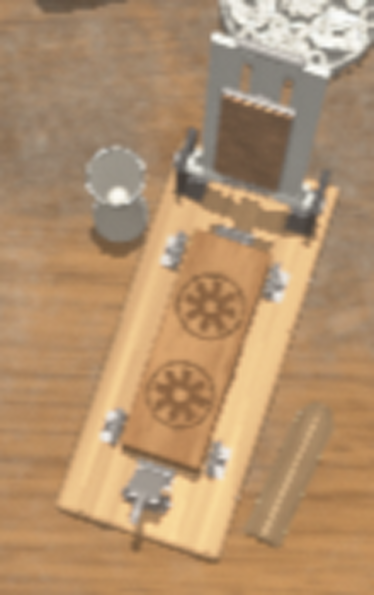

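```bash
python3 - <<'E'
from h import *
M=np.load('pics/m.npy',allow_pickle=True).item()
C={c:camera_info(c) for c in('top','scene')}
print('washed top',fit([.47,-.324,np.pi/2-2.2],[(C['top'],M['top','mould_washed'][0])],(.16,.058,0,.026)))
print('washed top+pi..',fit([.47,-.324,-.8],[(C['top'],M['top','mould_washed'][0])],(.16,.058,0,.026)))
print('washed scene',fit([.47,-.324,-.8],[(C['scene'],M['scene','mould_washed'][0])],(.16,.058,0,.026)))
print('dry',fit([.53,-.03,-.3],[(C['top'],M['top','mould_dry'][0])],(.16,.058,.024,.05)))
for n,uv in dict(FL=(62,508),FR=(217,556),BR=(340,185)).items():
    print(n,ray(C['top'],(255+uv[0]/3.4-.35,135+uv[1]/3.4-.35),.016).round(4))
f=grab_frame('top')
a=cv2.resize(f[205:325,140:250],None,fx=3.6,fy=3.6,interpolation=cv2.INTER_CUBIC)
b=cv2.resize(f[205:325,390:500],None,fx=3.6,fy=3.6,interpolation=cv2.INTER_CUBIC)
cv2.imwrite('pics/ab.png',np.hstack([a,b])[:,:,::-1])
E
```

```text
washed top (array([ 0.46973614, -0.32444443,  0.91603025]), np.float64(0.94808429479599))
washed top+pi.. (array([ 0.4696938 , -0.3243364 , -2.22557436]), np.float64(0.9481183290481567))
washed scene (array([ 0.47300026, -0.33016847,  0.91945569]), np.float64(0.8932211399078369))
dry (array([ 0.52931592, -0.02958994, -0.29384742]), np.float64(0.9592365026473999))
FL [0.4199 0.0581 0.016 ]
FR [ 0.3901 -0.0498  0.016 ]
BR [ 0.6574 -0.1297  0.016 ]
```

View pics/ab.png

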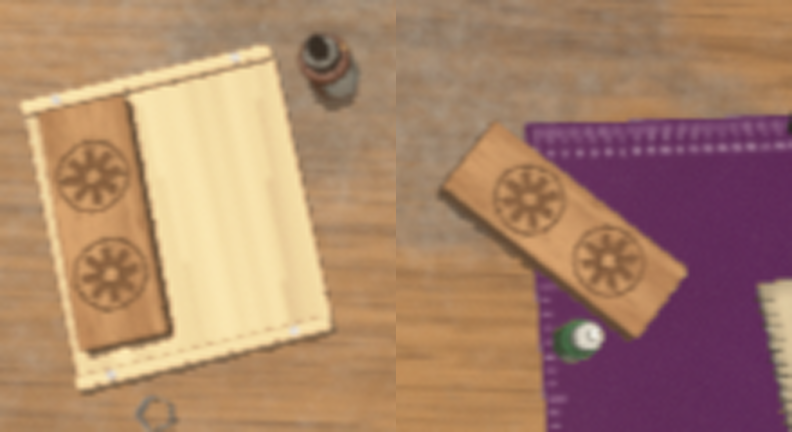

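Call:
apply_moves:
  plan:
    - {"x": 35,"y": 40,"z": 7,"wz": -0.06,"grip": 0}
    - {"x": 35,"y": 40,"z": 7,"wz": -0.06}
    - {"x": 30,"y": 42,"z": 7,"wz": -0.06}
    - {"x": 25,"y": 43,"z": 7,"wz": -0.06}
    - {"x": 22,"y": 45,"z": 7,"wz": -0.06}
    - {"x": 22,"y": 45,"z": 7,"wz": -0.06}
    - {"x": 22,"y": 45,"z": 7,"wz": -0.06}
    - {"x": 22,"y": 45,"z": 7,"wz": -0.06}
    - {"x": 22,"y": 45,"z": 7,"wz": -0.05}
    - {"x": 22,"y": 45,"z": 7,"wz": -0.05}

```text
schema error: expected keys wx, wy, wz, x, y, z, grip
```

Call:
apply_moves:
  plan:
    - {"x": 22,"y": 45}
    - {"x": 22,"y": 45}
    - {"x": 20,"y": 40}
    - {"x": 15,"y": 30}
    - {"x": 12,"y": 15}
    - {"x": 4,"y": 4}

```text
schema error: expected keys wx, wy, wz, x, y, z, grip
```

```bash
python3 - <<'E'
from h import *
C={'top':camera_info('top')}
B=[ray(C['top'],(140+u/3.6-.35,205+v/3.6-.35),.018) for u,v in((20,103),(270,46),(333,328),(78,388))]
B=np.array(B)[:,:2]; print(B.round(4),'mid',B.mean(0),'sides',[np.linalg.norm(B[i]-B[i-1]).round(4) for i in range(4)])
d=B[0]-B[3]+B[1]-B[2]; e=B[0]-B[1]+B[3]-B[2]; print('yaw',np.arctan2(d[1],d[0]),np.arctan2(-e[0],e[1]))
s=status.observe(); ci=camera_info('wrist'); f=grab_frame('wrist')
print(s['time'],s['eef_pos'],s['eef_rot'],s['joint_pos']); np.save('pics/ci1.npy',ci,allow_pickle=True)
cv2.imwrite('pics/w1.png',f[:,:,::-1]); print(ci)
E
```

```text
[[0.531  0.3649]
 [0.575  0.2037]
 [0.3894 0.1516]
 [0.3459 0.3125]] mid [0.46031352 0.2581716 ] sides [np.float64(0.1924), np.float64(0.1671), np.float64(0.1927), np.float64(0.1668)]
yaw 0.27478048469856914 0.26505732510408103
1.15 [ 0.17802238 -0.599125    0.23132434] [3.10886811e+00 4.52058018e-01 4.33789616e-07] [-1.39420053e+00  2.16862968e-01  1.61339792e+00 -7.05788592e-07
  1.31130201e+00 -1.12198364e-01]
{'fx': 336.85714101603475, 'fy': 336.85714101603475, 'cx': 321.10534247189656, 'cy': 236.8757745746667, 'origin': array([ 0.25021723, -0.57781893,  0.3740008 ]), 'orientation': array([-0.255154  ,  0.19065948, -1.27179446])}
```

View pics/w1.png

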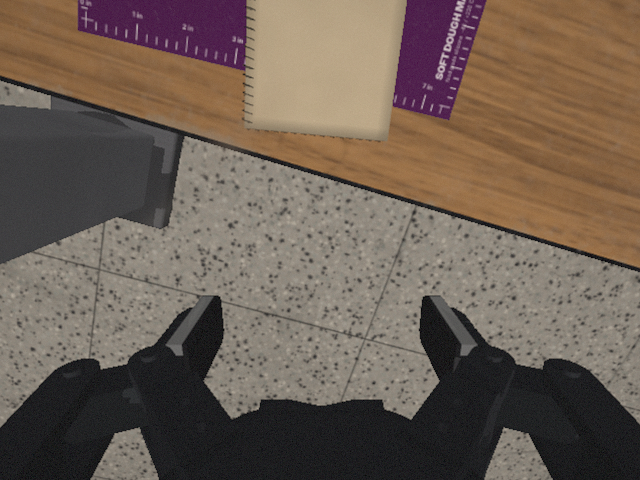

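Call:
apply_moves:
  plan:
    - {"wx": 0,"wy": 0,"x": 35,"y": 40,"z": 7,"wz": -0.06,"grip": 0}
    - {"wx": 0,"wy": 0,"grip": 0,"x": 35,"y": 40,"z": 7,"wz": -0.06}
    - {"wx": 0,"wy": 0,"grip": 0,"x": 30,"y": 42,"z": 7,"wz": -0.06}
    - {"wx": 0,"wy": 0,"grip": 0,"x": 25,"y": 43,"z": 7,"wz": -0.06}
    - {"wx": 0,"wy": 0,"grip": 0,"x": 22,"y": 45,"z": 7,"wz": -0.06}
    - {"wx": 0,"wy": 0,"grip": 0,"x": 22,"y": 45,"z": 7,"wz": -0.06}
    - {"wx": 0,"wy": 0,"grip": 0,"x": 22,"y": 45,"z": 7,"wz": -0.06}
    - {"wx": 0,"wy": 0,"grip": 0,"x": 22,"y": 45,"z": 7,"wz": -0.06}
    - {"wx": 0,"wy": 0,"grip": 0,"x": 22,"y": 45,"z": 7,"wz": -0.05}
    - {"wx": 0,"wy": 0,"grip": 0,"x": 22,"y": 45,"z": 7,"wz": -0.05}

```text
time: 2.2
eef_pos: [0.428, -0.1726, 0.3003]
eef_rot: [3.107, -0.459, 0.002]
force: [1.8, -0.6, 0.1]
width: 0.0852
grasp_force: 0.0
```

Call:
apply_moves:
  plan:
    - {"wx": 0,"wy": 0,"wz": 0,"z": 0,"grip": 0,"x": 10,"y": 45}
    - {"wx": 0,"wy": 0,"wz": 0,"z": 0,"grip": 0,"x": 8,"y": 40}
    - {"wx": 0,"wy": 0,"wz": 0,"z": 0,"grip": 0,"x": 0,"y": 40}
    - {"wx": 0,"wy": 0,"wz": 0,"z": 0,"grip": 0,"x": 0,"y": 25}
    - {"wx": 0,"wy": 0,"wz": 0,"z": 0,"grip": 0,"x": 0,"y": 10}
    - {"wx": 0,"wy": 0,"wz": 0,"z": 0,"grip": 0,"x": 0,"y": 0}
    - {"wx": 0,"wy": 0,"wz": 0,"z": 0,"grip": 0,"x": 0,"y": 0}

```text
time: 2.9
eef_pos: [0.4456, -0.0153, 0.2996]
eef_rot: [3.107, -0.456, 0.0]
force: [0.2, -1.2, 0.3]
width: 0.0854
grasp_force: 0.0
```

```bash
python3 - <<'E'
from h import *
s=status.observe(); ci=camera_info('wrist'); f=grab_frame('wrist')
print(s['time'],s['eef_pos'],s['eef_rot'],s['joint_pos']); np.save('pics/ci1.npy',ci,allow_pickle=True)
cv2.imwrite('pics/w2.png',f[:,:,::-1])
d=spotter.silhouettes('wrist','mould_dry')
for k in d[:2]:print(k['confidence'],fit([.53,-.03,-.29],[(ci,k['mask'])],(.16,.058,.024,.05)))
E
```

```text
2.9 [ 0.44558445 -0.01532098  0.29962603] [ 3.10736493e+00 -4.56201010e-01  4.66772160e-04] [-1.91402164e-01 -2.33000042e-01  1.93253753e+00 -9.11206741e-04
  1.44171640e+00  1.67105421e+00]
0.83 (array([ 0.53103422, -0.03136863, -0.29255915]), np.float64(0.9661673307418823))
```

View pics/w2.png

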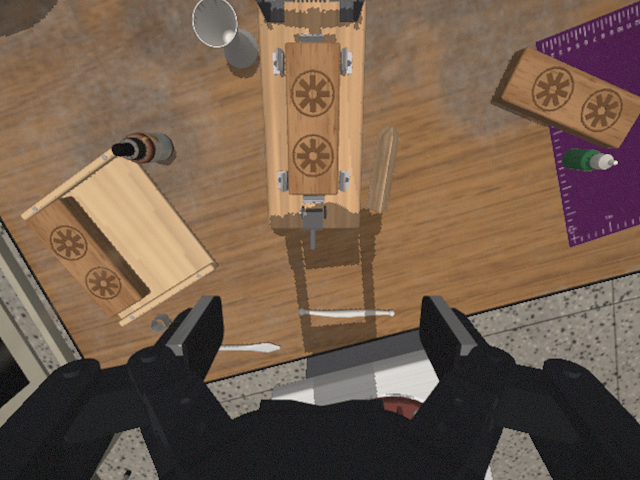

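Call:
apply_moves:
  plan:
    - {"wx": 0,"wy": 0,"wz": 0,"z": -20,"grip": 0,"x": 25,"y": -4}
    - {"wx": 0,"wy": 0,"wz": 0,"z": -20,"grip": 0,"x": 25,"y": -4}
    - {"wx": 0,"wy": 0,"wz": 0,"z": -40,"grip": 0,"x": 16,"y": -2}
    - {"wx": 0,"wy": 0,"wz": 0,"z": -45,"grip": 0,"x": 0,"y": 0}
    - {"wx": 0,"wy": 0,"wz": 0,"z": -45,"grip": 0,"x": 0,"y": 0}
    - {"wx": 0,"wy": 0,"wz": 0,"z": -30,"grip": 0,"x": 0,"y": 0}
    - {"wx": 0,"wy": 0,"wz": 0,"z": 0,"grip": 0,"x": 0,"y": 0}

```text
time: 3.7
eef_pos: [0.5066, -0.0249, 0.0941]
eef_rot: [-3.108, 0.459, 0.019]
force: [-0.6, 0.3, 0.5]
width: 0.0852
grasp_force: 0.0
```

```bash
python3 - <<'E'
from h import *
s=status.observe(); ci=camera_info('wrist'); f=grab_frame('wrist')
print(s['time'],s['eef_pos'],s['eef_rot'])
for k in spotter.silhouettes('wrist','mould_dry')[:2]:
  v,u=np.nonzero(k['mask']);print(k['confidence'],u.min(),u.max(),v.min(),v.max(),fit([.53,-.03,-.29],[(ci,k['mask'])],(.16,.058,.024,.05)))
# analysis of press base from earlier frame
ci=np.load('pics/ci1.npy',allow_pickle=True).item()
a=[ray(ci,p,.016) for p in((272,227.5),(358,227.5))];print(np.round(a,4))
f=cv2.imread('pics/w2.png'); cv2.imwrite('pics/w2c.png',cv2.resize(f[20:260,225:425],None,fx=2.5,fy=2.5,interpolation=cv2.INTER_CUBIC))
E
```

```text
3.7 [ 0.50660555 -0.02494717  0.09409884] [-3.10760588  0.45897502  0.01893641]
0.75 263 376 69 340 (array([ 0.53125373, -0.03117426, -0.29111253]), np.float64(0.9724414944648743))
[[ 0.4235  0.0586  0.016 ]
 [ 0.391  -0.0495  0.016 ]]
```

View pics/w2c.png

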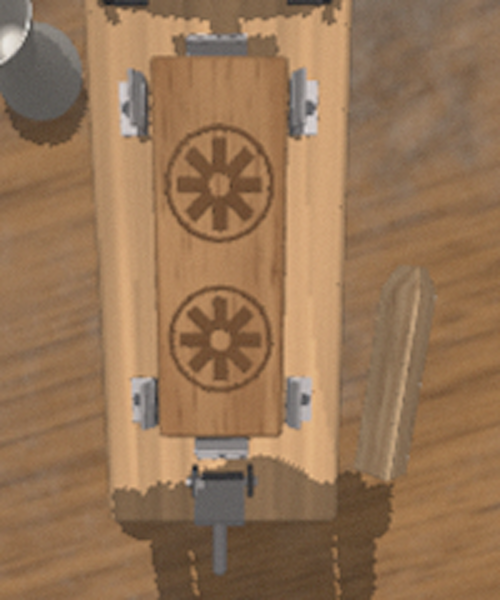

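Call:
apply_moves:
  plan:
    - {"wx": 0,"wy": 0,"wz": 0,"z": -30,"grip": 0,"x": 0,"y": 0}
    - {"wx": 0,"wy": 0,"wz": 0,"z": -30,"grip": 0,"x": 0,"y": 0}
    - {"wx": 0,"wy": 0,"wz": 0,"z": -19,"grip": 0,"x": 0,"y": 0}
    - {"wx": 0,"wy": 0,"wz": 0,"z": 0,"grip": 0,"x": 0,"y": 0}
    - {"wx": 0,"wy": 0,"wz": 0,"z": 0,"grip": 0,"x": 0,"y": 0}

```text
time: 4.3
eef_pos: [0.5138, -0.0251, 0.0229]
eef_rot: [3.108, -0.456, 0.006]
force: [0.8, -0.5, 0.2]
width: 0.0855
grasp_force: 0.0
```

Call:
apply_moves:
  plan:
    - {"wx": 0,"wy": 0,"wz": 0,"z": 0,"grip": 100,"x": 0,"y": 0}
    - {"wx": 0,"wy": 0,"wz": 0,"z": 0,"grip": 150,"x": 0,"y": 0}
    - {"wx": 0,"wy": 0,"wz": 0,"z": 0,"grip": 150,"x": 0,"y": 0}
    - {"wx": 0,"wy": 0,"wz": 0,"z": 0,"grip": 150,"x": 0,"y": 0}
    - {"wx": 0,"wy": 0,"wz": 0,"z": 0,"grip": 150,"x": 0,"y": 0}
    - {"wx": 0,"wy": 0,"wz": 0,"z": 0,"grip": 150,"x": 0,"y": 0}
  grip_force: 40

```text
time: 4.9
eef_pos: [0.5136, -0.0249, 0.0229]
eef_rot: [3.108, -0.456, 0.006]
force: [-2.0, 0.4, 7.1]
width: 0.0572
grasp_force: 44.4
```

Call:
apply_moves:
  plan:
    - {"wx": 0,"wy": 0,"wz": 0,"z": 8,"grip": 150,"x": 0,"y": 0}
    - {"wx": 0,"wy": 0,"wz": 0,"z": 16,"grip": 150,"x": 0,"y": 0}
    - {"wx": 0,"wy": 0,"wz": 0,"z": 28,"grip": 150,"x": 0,"y": 0}
    - {"wx": 0,"wy": 0,"wz": 0,"z": 36,"grip": 150,"x": 0,"y": 0}
    - {"wx": 0,"wy": 0,"wz": 0,"z": 36,"grip": 150,"x": 0,"y": 0}
    - {"wx": 0,"wy": 0,"wz": 0,"z": 32,"grip": 150,"x": 0,"y": 0}
    - {"wx": 0,"wy": 0,"wz": 0,"z": 10,"grip": 150,"x": -10,"y": 0}
    - {"wx": 0,"wy": 0,"wz": 0,"z": 0,"grip": 150,"x": -10,"y": 10}
    - {"wx": 0,"wy": 0,"wz": 0.06,"z": 0,"grip": 150,"x": -10,"y": 25}
    - {"wx": 0,"wy": 0,"wz": 0.1,"z": 0,"grip": 150,"x": -10,"y": 30}

```text
time: 5.9
eef_pos: [0.4693, 0.0413, 0.1851]
eef_rot: [-3.135, 0.204, 0.005]
force: [0.5, 0.4, -0.9]
width: 0.0575
grasp_force: 43.4
```

Call:
apply_moves:
  plan:
    - {"wx": 0,"wy": 0,"wz": 0.1,"z": 0,"grip": 150,"x": -10,"y": 32}
    - {"wx": 0,"wy": 0,"wz": 0.1,"z": 0,"grip": 150,"x": -10,"y": 32}
    - {"wx": 0,"wy": 0,"wz": 0.1,"z": 0,"grip": 150,"x": 0,"y": 32}
    - {"wx": 0,"wy": 0,"wz": 0.1,"z": 0,"grip": 150,"x": 0,"y": 32}
    - {"wx": 0,"wy": 0,"wz": 0,"z": 0,"grip": 150,"x": 0,"y": 25}
    - {"wx": 0,"wy": 0,"wz": 0,"z": 0,"grip": 150,"x": 0,"y": 18}
    - {"wx": 0,"wy": 0,"wz": 0,"z": 0,"grip": 150,"x": 0,"y": 0}
    - {"wx": 0,"wy": 0,"wz": 0,"z": 0,"grip": 150,"x": 0,"y": 0}

```text
time: 6.7
eef_pos: [0.4497, 0.2114, 0.1851]
eef_rot: [3.112, 0.423, -0.005]
force: [0.1, -1.9, -1.2]
width: 0.0572
grasp_force: 43.4
```

```bash
python3 - <<'E'
from h import *
s=status.observe(); ci=camera_info('wrist'); f=grab_frame('wrist')
print(s['time'],s['eef_pos'],s['eef_rot'],s['width'])
np.save('pics/ci3.npy',ci,allow_pickle=True)
a=cv2.resize(f,(800,600),interpolation=cv2.INTER_CUBIC)[:,:,::-1].copy()
# overlay predicted board lip rectangle and free slot
for p,L,W,z,c in(((.4603,.2582,.27),.196,.168,.018,(0,0,255)),((.472,.2158,.27),.16,.058,.008,(255,0,0))):
    b=box(p,L,W,z,z)[[0,2,6,4]]; cv2.polylines(a,[np.int32(proj(ci,b)*1.25)],True,c,1)
cv2.imwrite('pics/w3.png',a)
E
```

```text
6.7 [0.44974811 0.21143652 0.1850602 ] [ 3.11201304  0.42311208 -0.00508691] 0.05715825392488303
```

View pics/w3.png

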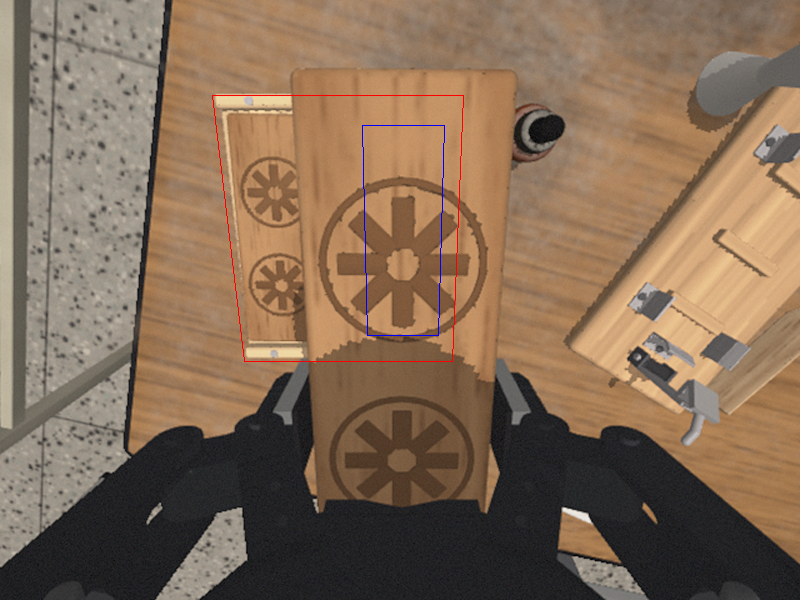

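Call:
apply_moves:
  plan:
    - {"wx": 0,"wy": 0,"wz": 0,"z": -20,"grip": 150,"x": 4,"y": 0}
    - {"wx": 0,"wy": 0,"wz": 0,"z": -35,"grip": 150,"x": 0,"y": 0}
    - {"wx": 0,"wy": 0,"wz": 0,"z": -40,"grip": 150,"x": 0,"y": 0}
    - {"wx": 0,"wy": 0,"wz": 0,"z": -35,"grip": 150,"x": 0,"y": 0}
    - {"wx": 0,"wy": 0,"wz": 0,"z": -20,"grip": 150,"x": 0,"y": 0}
    - {"wx": 0,"wy": 0,"wz": 0,"z": -12,"grip": 150,"x": 0,"y": 0}
    - {"wx": 0,"wy": 0,"wz": 0,"z": -8,"grip": 150,"x": 0,"y": 0}
    - {"wx": 0,"wy": 0,"wz": 0,"z": -3,"grip": 150,"x": 0,"y": 0}
    - {"wx": 0,"wy": 0,"wz": 0,"z": 0,"grip": 150,"x": 0,"y": 0}

```text
time: 7.65
eef_pos: [0.4562, 0.2116, 0.0142]
eef_rot: [-3.113, -0.42, -0.002]
force: [-0.5, 0.1, -0.7]
width: 0.0572
grasp_force: 43.4
```

Call:
apply_moves:
  plan:
    - {"wx": 0,"wy": 0,"wz": 0,"z": -2,"grip": 150,"x": 0,"y": 0}
    - {"wx": 0,"wy": 0,"wz": 0,"z": -1,"grip": 150,"x": 0,"y": 0}
    - {"wx": 0,"wy": 0,"wz": 0,"z": 0,"grip": 150,"x": 0,"y": 0}
    - {"wx": 0,"wy": 0,"wz": 0,"z": 0,"grip": 150,"x": 0,"y": 0}

```text
time: 8.05
eef_pos: [0.4557, 0.2117, 0.0109]
eef_rot: [-3.113, -0.421, -0.001]
force: [-0.1, -0.1, -1.4]
width: 0.0572
grasp_force: 43.4
```

Call:
apply_moves:
  plan:
    - {"wx": 0,"wy": 0,"wz": 0,"z": -2,"grip": 150,"x": 0,"y": 0}
    - {"wx": 0,"wy": 0,"wz": 0,"z": -1.5,"grip": 150,"x": 0,"y": 0}
    - {"wx": 0,"wy": 0,"wz": 0,"z": 0,"grip": 150,"x": 0,"y": 0}

```text
time: 8.35
eef_pos: [0.4556, 0.2116, 0.0071]
eef_rot: [-3.113, -0.421, -0.0]
force: [0.2, 0.3, 0.2]
width: 0.0571
grasp_force: 43.6
```

Call:
apply_moves:
  plan:
    - {"wx": 0,"wy": 0,"wz": 0,"z": -0.5,"grip": 150,"x": 0,"y": 0}
    - {"wx": 0,"wy": 0,"wz": 0,"z": 0,"grip": 60,"x": 0,"y": 0}
    - {"wx": 0,"wy": 0,"wz": 0,"z": 0,"grip": 60,"x": 0,"y": 0}
    - {"wx": 0,"wy": 0,"wz": 0,"z": 0,"grip": 60,"x": 0,"y": 0}

```text
time: 8.75
eef_pos: [0.4556, 0.2115, 0.0066]
eef_rot: [-3.113, -0.421, -0.0]
force: [0.4, 0.3, -0.4]
width: 0.065
grasp_force: 0.0
```

Call:
apply_moves:
  plan:
    - {"wx": 0,"wy": 0,"wz": 0,"z": 15,"grip": 60,"x": 0,"y": 0}
    - {"wx": 0,"wy": 0,"wz": 0,"z": 40,"grip": 60,"x": 0,"y": 0}
    - {"wx": 0,"wy": 0,"wz": 0,"z": 45,"grip": 0,"x": 0,"y": 0}
    - {"wx": 0,"wy": 0,"wz": 0,"z": 45,"grip": 0,"x": -20,"y": -10}
    - {"wx": 0,"wy": 0,"wz": 0,"z": 45,"grip": 0,"x": -20,"y": -20}
    - {"wx": 0,"wy": 0,"wz": 0,"z": 45,"grip": 0,"x": -10,"y": -20}
    - {"wx": 0,"wy": 0,"wz": 0,"z": 30,"grip": 0,"x": 0,"y": -20}

```text
time: 9.45
eef_pos: [0.4065, 0.1427, 0.2719]
eef_rot: [-3.113, -0.423, -0.007]
force: [0.9, -0.0, -0.1]
width: 0.0854
grasp_force: 0.0
```

```bash
python3 - <<'E'
from h import *
s=status.observe(); ci=camera_info('wrist'); f=grab_frame('wrist')
print(s['time'],s['eef_pos'],s['eef_rot'],s['joint_pos'].round(2))
for k in spotter.silhouettes('wrist','mould_dry')[:4]:
  v,u=np.nonzero(k['mask']);p=ray(ci,(u.mean(),v.mean()),.03);print(k['confidence'],u.min(),u.max(),v.min(),v.max(),p,fit([p[0],p[1],.27],[(ci,k['mask'])],(.16,.058,.008,.034)))
E
```

```text
9.45 [0.4065178  0.14266671 0.27187794] [-3.11269207 -0.42298999 -0.00682798] [ 0.17 -0.25  2.    0.    1.39  1.47]
0.59 241 300 41 200 [0.48114993 0.21760363 0.03      ] (array([0.47421154, 0.21629643, 0.25538912]), np.float64(0.9777668118476868))
```

Call:
apply_moves:
  plan:
    - {"wx": 0,"wy": 0,"wz": 0.03,"z": 5,"grip": 0,"x": 0,"y": -30}
    - {"wx": 0,"wy": 0,"wz": 0.05,"z": 5,"grip": 0,"x": 0,"y": -40}
    - {"wx": 0,"wy": 0,"wz": 0.05,"z": 5,"grip": 0,"x": 0,"y": -40}
    - {"wx": 0,"wy": 0,"wz": 0.05,"z": 5,"grip": 0,"x": 0,"y": -40}
    - {"wx": 0,"wy": 0,"wz": 0.05,"z": 5,"grip": 0,"x": 0,"y": -40}
    - {"wx": 0,"wy": 0,"wz": 0.05,"z": 0,"grip": 0,"x": 0,"y": -40}
    - {"wx": 0,"wy": 0,"wz": 0.05,"z": 0,"grip": 0,"x": 0,"y": -40}
    - {"wx": 0,"wy": 0,"wz": 0.05,"z": 0,"grip": 0,"x": 0,"y": -40}
    - {"wx": 0,"wy": 0,"wz": 0.05,"z": 0,"grip": 0,"x": 0,"y": -40}
    - {"wx": 0,"wy": 0,"wz": 0.05,"z": 0,"grip": 0,"x": 0,"y": -40}

```text
time: 10.55
eef_pos: [0.4064, -0.2483, 0.2921]
eef_rot: [-2.921, -1.151, 0.001]
force: [0.1, -0.0, 0.4]
width: 0.0854
grasp_force: 0.0
```

Call:
apply_moves:
  plan:
    - {"wx": 0,"wy": 0,"wz": 0.05,"z": 0,"grip": 0,"x": 3,"y": -40}
    - {"wx": 0,"wy": 0,"wz": 0.05,"z": 0,"grip": 0,"x": 3,"y": -40}
    - {"wx": 0,"wy": 0,"wz": 0.05,"z": 0,"grip": 0,"x": 3,"y": -40}
    - {"wx": 0,"wy": 0,"wz": 0.015,"z": 0,"grip": 0,"x": 0,"y": -25}
    - {"wx": 0,"wy": 0,"wz": 0,"z": 0,"grip": 0,"x": 0,"y": 0}
    - {"wx": 0,"wy": 0,"wz": 0,"z": 0,"grip": 0,"x": 0,"y": 0}

```text
time: 11.15
eef_pos: [0.4155, -0.3917, 0.2917]
eef_rot: [-2.817, -1.383, 0.0]
force: [-0.0, -0.0, 0.2]
width: 0.0852
grasp_force: 0.0
```

```bash
python3 - <<'E'
from h import *
s=status.observe(); ci=camera_info('wrist'); f=grab_frame('wrist')
print(s['time'],s['eef_pos'],s['eef_rot'],s['joint_pos'].round(2))
for k in spotter.silhouettes('wrist','mould_washed')[:2]:
  v,u=np.nonzero(k['mask']);print(k['confidence'],u.min(),u.max(),v.min(),v.max(),fit([.47,-.325,.916],[(ci,k['mask'])],(.16,.058,0,.026)))
print(spotter.recognise('wrist','colour')[:2])
E
```

```text
11.15 [ 0.41553853 -0.39165142  0.29173045] [-2.81711139e+00 -1.38302854e+00  1.79690484e-04] [-0.88  0.06  1.67  0.    1.41 -0.22]
0.76 298 352 45 194 (array([ 0.47126468, -0.32602429,  0.92141182]), np.float64(0.9785390496253967))
[{'at': [0.4044, -0.3339, 0.0427], 'confidence': 0.82}]
```

Call:
apply_moves:
  plan:
    - {"wx": 0,"wy": 0,"wz": 0.008,"z": -20,"grip": 0,"x": 25,"y": 30}
    - {"wx": 0,"wy": 0,"wz": 0,"z": -30,"grip": 0,"x": 25,"y": 30}
    - {"wx": 0,"wy": 0,"wz": 0,"z": -35,"grip": 0,"x": 13,"y": 15}
    - {"wx": 0,"wy": 0,"wz": 0,"z": -45,"grip": 0,"x": 0,"y": 0}
    - {"wx": 0,"wy": 0,"wz": 0,"z": -45,"grip": 0,"x": 0,"y": 0}
    - {"wx": 0,"wy": 0,"wz": 0,"z": -40,"grip": 0,"x": 0,"y": 0}
    - {"wx": 0,"wy": 0,"wz": 0,"z": -30,"grip": 0,"x": 0,"y": 0}
    - {"wx": 0,"wy": 0,"wz": 0,"z": 0,"grip": 0,"x": 0,"y": 0}
    - {"wx": 0,"wy": 0,"wz": 0,"z": 0,"grip": 0,"x": 0,"y": 0}

```text
time: 12.2
eef_pos: [0.4789, -0.3163, 0.0488]
eef_rot: [-2.813, -1.398, 0.0]
force: [-0.5, -0.1, 0.6]
width: 0.0853
grasp_force: 0.0
```

```bash
python3 - <<'E'
from h import *
s=status.observe(); ci=camera_info('wrist'); f=grab_frame('wrist')
print(s['time'],s['eef_pos'],s['eef_rot'])
for k in spotter.silhouettes('wrist','mould_washed')[:2]:
  v,u=np.nonzero(k['mask']);print(k['confidence'],u.min(),u.max(),v.min(),v.max(),fit([.471,-.326,.92],[(ci,k['mask'])],(.16,.058,0,.026)))
E
```

```text
12.2 [ 0.47893504 -0.31630421  0.04877975] [-2.81259533e+00 -1.39838858e+00  1.96466788e-04]
```

Call:
apply_moves:
  plan:
    - {"wx": 0,"wy": 0,"wz": 0,"z": -25,"grip": 0,"x": 0,"y": 0}
    - {"wx": 0,"wy": 0,"wz": 0,"z": -18,"grip": 0,"x": 0,"y": 0}
    - {"wx": 0,"wy": 0,"wz": 0,"z": 0,"grip": 0,"x": 0,"y": 0}
    - {"wx": 0,"wy": 0,"wz": 0,"z": 0,"grip": 100,"x": 0,"y": 0}
    - {"wx": 0,"wy": 0,"wz": 0,"z": 0,"grip": 150,"x": 0,"y": 0}
    - {"wx": 0,"wy": 0,"wz": 0,"z": 0,"grip": 150,"x": 0,"y": 0}
    - {"wx": 0,"wy": 0,"wz": 0,"z": 0,"grip": 150,"x": 0,"y": 0}
    - {"wx": 0,"wy": 0,"wz": 0,"z": 0,"grip": 150,"x": 0,"y": 0}

```text
time: 13.1
eef_pos: [0.4803, -0.3183, 0.0079]
eef_rot: [2.811, 1.396, 0.002]
force: [0.2, 0.9, 5.8]
width: 0.0573
grasp_force: 43.4
```

Call:
apply_moves:
  plan:
    - {"wx": 0,"wy": 0,"wz": 0,"z": 10,"grip": 150,"x": 0,"y": 0}
    - {"wx": 0,"wy": 0,"wz": 0,"z": 30,"grip": 150,"x": 0,"y": 0}
    - {"wx": 0,"wy": 0,"wz": 0,"z": 40,"grip": 150,"x": 0,"y": 0}
    - {"wx": 0,"wy": 0,"wz": 0,"z": 40,"grip": 150,"x": 0,"y": 0}
    - {"wx": 0,"wy": 0,"wz": 0.1,"z": 40,"grip": 150,"x": 0,"y": 5}
    - {"wx": 0,"wy": 0,"wz": 0.13,"z": 32,"grip": 150,"x": 0,"y": 7}
    - {"wx": 0,"wy": 0,"wz": 0.13,"z": 0,"grip": 150,"x": 0,"y": 7}
    - {"wx": 0,"wy": 0,"wz": 0.13,"z": 0,"grip": 150,"x": 0,"y": 7}
    - {"wx": 0,"wy": 0,"wz": 0.13,"z": 0,"grip": 150,"x": 0,"y": 7}
    - {"wx": 0,"wy": 0,"wz": 0.13,"z": 0,"grip": 150,"x": 0,"y": 7}

```text
time: 14.1
eef_pos: [0.4785, -0.2767, 0.1979]
eef_rot: [2.1, 2.336, 0.0]
force: [0.4, -0.1, -1.6]
width: 0.0566
grasp_force: 43.4
```

Call:
apply_moves:
  plan:
    - {"wx": 0,"wy": 0,"wz": 0.13,"z": 0,"grip": 150,"x": 0,"y": 8}
    - {"wx": 0,"wy": 0,"wz": 0.13,"z": 0,"grip": 150,"x": 0,"y": 8}
    - {"wx": 0,"wy": 0,"wz": 0.13,"z": 0,"grip": 150,"x": 0,"y": 8}
    - {"wx": 0,"wy": 0,"wz": 0.13,"z": 0,"grip": 150,"x": 0,"y": 8}
    - {"wx": 0,"wy": 0,"wz": 0.13,"z": 0,"grip": 150,"x": 0,"y": 8}
    - {"wx": 0,"wy": 0,"wz": 0.13,"z": 0,"grip": 150,"x": 0,"y": 8}
    - {"wx": 0,"wy": 0,"wz": 0.13,"z": 0,"grip": 150,"x": -3,"y": 8}
    - {"wx": 0,"wy": 0,"wz": 0.13,"z": 0,"grip": 150,"x": -3,"y": 8}
    - {"wx": 0,"wy": 0,"wz": 0.138,"z": 0,"grip": 150,"x": 0,"y": 0}
    - {"wx": 0,"wy": 0,"wz": 0,"z": 0,"grip": 150,"x": 0,"y": 0}

```text
time: 15.1
eef_pos: [0.4725, -0.2128, 0.1977]
eef_rot: [0.456, 3.108, -0.0]
force: [1.0, -0.3, -0.4]
width: 0.0568
grasp_force: 43.4
```

Call:
apply_moves:
  plan:
    - {"wx": 0,"wy": 0,"wz": 0,"z": 0,"grip": 150,"x": 7,"y": 27}
    - {"wx": 0,"wy": 0,"wz": 0,"z": 0,"grip": 150,"x": 10,"y": 39}
    - {"wx": 0,"wy": 0,"wz": 0,"z": 0,"grip": 150,"x": 10,"y": 39}
    - {"wx": 0,"wy": 0,"wz": 0,"z": 0,"grip": 150,"x": 10,"y": 39}
    - {"wx": 0,"wy": 0,"wz": 0,"z": -10,"grip": 150,"x": 7,"y": 27}
    - {"wx": 0,"wy": 0,"wz": 0,"z": -30,"grip": 150,"x": 3.6,"y": 13.9}
    - {"wx": 0,"wy": 0,"wz": 0,"z": -30,"grip": 150,"x": 0,"y": 0}
    - {"wx": 0,"wy": 0,"wz": 0,"z": -10,"grip": 150,"x": 0,"y": 0}
    - {"wx": 0,"wy": 0,"wz": 0,"z": 0,"grip": 150,"x": 0,"y": 0}
    - {"wx": 0,"wy": 0,"wz": 0,"z": 0,"grip": 150,"x": 0,"y": 0}

```text
time: 16.1
eef_pos: [0.5212, -0.0288, 0.1185]
eef_rot: [0.459, 3.106, -0.0]
force: [1.1, -0.2, -0.2]
width: 0.0569
grasp_force: 43.4
```

```bash
python3 - <<'E'
from h import *
s=status.observe(); ci=camera_info('wrist'); f=grab_frame('wrist'); p=s['eef_pos']
print(s['time'],p,s['eef_rot'])
a=f[:,:,::-1].copy()
P=(.5312,-.0312,-.2915)
def press(pts):
    c,sn=np.cos(P[2]),np.sin(P[2]); pts=np.array(pts); return np.c_[P[0]+c*pts[:,0]-sn*pts[:,1],P[1]+sn*pts[:,0]+c*pts[:,1],pts[:,2]]
b=press([[-.131,-.06,.016],[-.131,.06,.016],[.15,.06,.016],[.15,-.06,.016]])
cv2.polylines(a,[np.int32(proj(ci,b))],True,(0,0,255),1)
z=p[2]-.008+.026; d=np.array([-.0116*np.cos(2.85),-.0116*np.sin(2.85)])
m=(p[0]+d[0],p[1]+d[1],2.85); bb=box(m,.16,.058,z,z)[[0,2,6,4]]
cv2.polylines(a,[np.int32(proj(ci,bb))],True,(255,0,0),1)
for q in((-.084,.0,.043),(-.055,.033,.043),(-.055,-.033,.043),(-.077,.033,.043),(-.077,-.033,.043)): cv2.circle(a,tuple(np.int32(proj(ci,press([q]))[0])),2,(0,255,0),-1)
cv2.imwrite('pics/w5.png',cv2.resize(a,(800,600),interpolation=cv2.INTER_CUBIC)); print(m)
E
```

```text
16.1 [ 0.52121103 -0.02883546  0.11851925] [ 4.59148357e-01  3.10629032e+00 -2.09051251e-04]
(np.float64(0.5323213633390973), np.float64(-0.03217020753545488), 2.85)
```

View pics/w5.png

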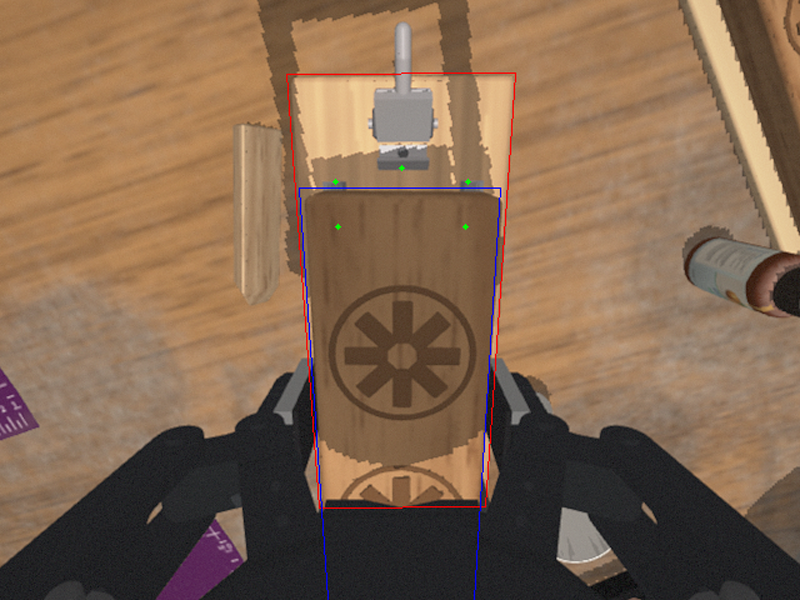

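Call:
apply_moves:
  plan:
    - {"wx": 0,"wy": 0,"wz": 0,"z": -15,"grip": 150,"x": -1.9,"y": 0.6}
    - {"wx": 0,"wy": 0,"wz": 0,"z": -25,"grip": 150,"x": 0,"y": 0}
    - {"wx": 0,"wy": 0,"wz": 0,"z": -15,"grip": 150,"x": 0,"y": 0}
    - {"wx": 0,"wy": 0,"wz": 0,"z": -8,"grip": 150,"x": 0,"y": 0}
    - {"wx": 0,"wy": 0,"wz": 0,"z": -6,"grip": 150,"x": 0,"y": 0}
    - {"wx": 0,"wy": 0,"wz": 0,"z": -5,"grip": 150,"x": 0,"y": 0}
    - {"wx": 0,"wy": 0,"wz": 0,"z": 0,"grip": 150,"x": 0,"y": 0}

```text
time: 16.85
eef_pos: [0.5188, -0.0278, 0.0437]
eef_rot: [0.457, 3.108, -0.0]
force: [-0.0, -0.0, -0.9]
width: 0.0573
grasp_force: 43.4
```

Call:
apply_moves:
  plan:
    - {"wx": 0,"wy": 0,"wz": 0,"z": -4,"grip": 150,"x": 0,"y": 0}
    - {"wx": 0,"wy": 0,"wz": 0,"z": -3,"grip": 150,"x": 0,"y": 0}
    - {"wx": 0,"wy": 0,"wz": 0,"z": 0,"grip": 150,"x": 0,"y": 0}

```text
time: 17.15
eef_pos: [0.5183, -0.0275, 0.0362]
eef_rot: [-0.457, -3.108, -0.0]
force: [0.1, 0.5, -1.7]
width: 0.0568
grasp_force: 43.4
```

Call:
apply_moves:
  plan:
    - {"wx": 0,"wy": 0,"wz": 0,"z": -2.5,"grip": 150,"x": 0,"y": 0}
    - {"wx": 0,"wy": 0,"wz": 0,"z": -1,"grip": 150,"x": 0,"y": 0}
    - {"wx": 0,"wy": 0,"wz": 0,"z": 0,"grip": 150,"x": 0,"y": 0}
    - {"wx": 0,"wy": 0,"wz": 0,"z": 0,"grip": 150,"x": 0,"y": 0}

```text
time: 17.55
eef_pos: [0.5185, -0.0276, 0.0329]
eef_rot: [-0.457, -3.108, 0.0]
force: [0.9, -0.3, -1.8]
width: 0.0573
grasp_force: 43.4
```

Call:
apply_moves:
  plan:
    - {"wx": 0,"wy": 0,"wz": 0,"z": -1,"grip": 150,"x": 0,"y": 0}
    - {"wx": 0,"wy": 0,"wz": 0,"z": -1,"grip": 150,"x": 0,"y": 0}
    - {"wx": 0,"wy": 0,"wz": 0,"z": 0,"grip": 150,"x": 0,"y": 0}
    - {"wx": 0,"wy": 0,"wz": 0,"z": 0,"grip": 150,"x": 0,"y": 0}

```text
time: 17.95
eef_pos: [0.5185, -0.0276, 0.0309]
eef_rot: [-0.457, -3.108, -0.0]
force: [0.3, 0.1, -0.9]
width: 0.0567
grasp_force: 43.4
```

Call:
apply_moves:
  plan:
    - {"wx": 0,"wy": 0,"wz": 0,"z": -1,"grip": 150,"x": 0,"y": 0}
    - {"wx": 0,"wy": 0,"wz": 0,"z": -0.5,"grip": 150,"x": 0,"y": 0}
    - {"wx": 0,"wy": 0,"wz": 0,"z": 0,"grip": 150,"x": 0,"y": 0}

```text
time: 18.25
eef_pos: [0.5187, -0.0277, 0.0304]
eef_rot: [-0.457, -3.108, 0.0]
force: [-2.4, 0.5, 5.0]
width: 0.0569
grasp_force: 44.2
```

Call:
apply_moves:
  plan:
    - {"wx": 0,"wy": 0,"wz": 0,"z": 0,"grip": 40,"x": 0,"y": 0}
    - {"wx": 0,"wy": 0,"wz": 0,"z": 0,"grip": 0,"x": 0,"y": 0}
    - {"wx": 0,"wy": 0,"wz": 0,"z": 0,"grip": 0,"x": 0,"y": 0}
    - {"wx": 0,"wy": 0,"wz": 0,"z": 10,"grip": 0,"x": 0,"y": 0}
    - {"wx": 0,"wy": 0,"wz": 0,"z": 30,"grip": 0,"x": 0,"y": 0}
    - {"wx": 0,"wy": 0,"wz": 0,"z": 45,"grip": 0,"x": 0,"y": 0}
    - {"wx": 0,"wy": 0,"wz": 0,"z": 45,"grip": 0,"x": 0,"y": 0}
    - {"wx": 0,"wy": 0,"wz": 0,"z": 45,"grip": 0,"x": 0,"y": 0}
    - {"wx": 0,"wy": 0,"wz": 0,"z": 45,"grip": 255,"x": 0,"y": 0}
    - {"wx": 0,"wy": 0,"wz": 0,"z": 45,"grip": 255,"x": 0,"y": 0}

```text
time: 19.25
eef_pos: [0.5181, -0.0276, 0.2972]
eef_rot: [0.457, 3.107, -0.0]
force: [-0.1, 0.6, -0.9]
width: 0.0589
grasp_force: 0.0
```

```bash
python3 - <<'E'
from h import *
s=status.observe(); ci=camera_info('wrist'); f=grab_frame('wrist'); p=s['eef_pos']
print(s['time'],p,s['eef_rot'],s['width'],s['joint_pos'].round(2))
for c in('wrist','top'):
  if c=='top': f=grab_frame(c); ci=camera_info(c)
  for k in spotter.silhouettes(c,'mould_washed')[:2]:
    v,u=np.nonzero(k['mask']);print(c,k['confidence'],u.min(),u.max(),v.min(),v.max(),fit([.531,-.031,-.29],[(ci,k['mask'])],(.16,.058,.024,.05)))
E
```

```text
19.25 [ 0.51812489 -0.02755464  0.29716451] [ 4.56531421e-01  3.10705046e+00 -5.15613118e-05] 0.058879842557293706 [-0.19 -0.06  1.79  0.    1.42 -1.47]
wrist 0.74 297 347 141 273 (array([ 0.53129342, -0.03101907, -0.30129563]), np.float64(0.9704985022544861))
top 0.74 295 328 220 252 (array([ 0.53760826, -0.03297347, -0.32980444]), np.float64(0.43828991055488586))
```

Call:
apply_moves:
  plan:
    - {"wx": 0,"wy": 0,"wz": 0,"z": 40,"grip": 255,"x": 0,"y": 0}
    - {"wx": 0,"wy": 0,"wz": 0,"z": 8,"grip": 255,"x": 25,"y": -7.5}
    - {"wx": 0,"wy": 0,"wz": 0,"z": 0,"grip": 255,"x": 35,"y": -10.5}
    - {"wx": 0,"wy": 0,"wz": 0,"z": 0,"grip": 255,"x": 35,"y": -10.5}
    - {"wx": 0,"wy": 0,"wz": 0,"z": 0,"grip": 255,"x": 35,"y": -10.5}
    - {"wx": 0,"wy": 0,"wz": 0,"z": 0,"grip": 255,"x": 30,"y": -9}
    - {"wx": 0,"wy": 0,"wz": 0,"z": 0,"grip": 255,"x": 16,"y": -4.5}
    - {"wx": 0,"wy": 0,"wz": 0,"z": 0,"grip": 255,"x": 0,"y": 0}
    - {"wx": 0,"wy": 0,"wz": 0,"z": 0,"grip": 255,"x": 0,"y": 0}

```text
time: 20.35
eef_pos: [0.6933, -0.0799, 0.3396]
eef_rot: [-0.456, -3.103, -0.001]
force: [-0.7, -0.1, 0.0]
width: -0.0001
grasp_force: 0.0
```

```bash
cat > pl.py <<'E'
from h import *
P=np.array([.5312,-.0312]); Y=-.2915
def w(x): return P+x*np.array([np.cos(Y),np.sin(Y)])
s=status.observe();p=s['eef_pos'];d=p[:2]-P
print(s['time'],p,'press xy',np.cos(Y)*d[0]+np.sin(Y)*d[1],-np.sin(Y)*d[0]+np.cos(Y)*d[1],s['width'],s['joint_pos'].round(2))
D=.195;h=.011
prev=None
for t in[1.75,1.65,1.5,1.35,1.2,1.05,.9,.75,.6,.45,.3,.2,.12,.06,0,-.012]:
    x=.118-D*np.cos(t)+.003*np.sin(t)+h; z=.066+D*np.sin(t)+.003*np.cos(t)
    q=np.r_[w(x),z]; print(t,round(x,3),q.round(4),None if prev is None else ((q-prev)*1000).round(1)); prev=q
E
python3 pl.py
```

```text
20.35 [ 0.69334778 -0.07986784  0.33964103] press xy 0.1692940071992494 -1.519866220811572e-05 -0.00014632790067087002 [-0.22  0.32  1.29  0.    1.54 -1.49]
1.75 0.167 [ 0.6909 -0.0791  0.2573] None
1.65 0.147 [ 0.6724 -0.0736  0.2602] [-18.5   5.5   2.8]
1.5 0.118 [ 0.6444 -0.0652  0.2607] [-28.    8.4   0.6]
1.35 0.089 [ 0.6167 -0.0568  0.2569] [-27.8   8.3  -3.8]
1.2 0.061 [ 0.5898 -0.0488  0.2488] [-26.9   8.1  -8.1]
1.05 0.035 [ 0.5643 -0.0411  0.2366] [-25.4   7.6 -12.2]
0.9 0.01 [ 0.5409 -0.0341  0.2206] [-23.4   7.  -16. ]
0.75 -0.012 [ 0.5201 -0.0279  0.2011] [-20.9   6.3 -19.5]
0.6 -0.03 [ 0.5022 -0.0225  0.1786] [-17.8   5.3 -22.5]
0.45 -0.045 [ 0.4878 -0.0182  0.1535] [-14.4   4.3 -25.1]
0.3 -0.056 [ 0.4772 -0.015   0.1265] [-10.7   3.2 -27. ]
0.2 -0.062 [ 0.4723 -0.0135  0.1077] [ -4.9   1.5 -18.8]
0.12 -0.064 [ 0.4697 -0.0127  0.0923] [ -2.6   0.8 -15.4]
0.06 -0.065 [ 0.4685 -0.0124  0.0807] [ -1.2   0.4 -11.6]
0 -0.066 [ 0.468  -0.0122  0.069 ] [ -0.5   0.2 -11.7]
-0.012 -0.066 [ 0.468  -0.0122  0.0667] [-0.   0.  -2.3]
```

Call:
apply_moves:
  plan:
    - {"wx": 0,"wy": 0,"wz": 0,"z": -35,"grip": 255,"x": 0,"y": 0}
    - {"wx": 0,"wy": 0,"wz": 0,"z": -35,"grip": 255,"x": 0,"y": 0}
    - {"wx": 0,"wy": 0,"wz": 0,"z": -9,"grip": 255,"x": 0,"y": 0}
    - {"wx": 0,"wy": 0,"wz": 0,"z": 0,"grip": 255,"x": -10,"y": 3}
    - {"wx": 0,"wy": 0,"wz": 0,"z": 0,"grip": 255,"x": -11,"y": 3.3}
    - {"wx": 0,"wy": 0,"wz": 0,"z": 0,"grip": 255,"x": -14,"y": 4.2}
    - {"wx": 0,"wy": 0,"wz": 0,"z": 0,"grip": 255,"x": -14,"y": 4.2}
    - {"wx": 0,"wy": 0,"wz": 0,"z": 0,"grip": 255,"x": 0,"y": 0}
    - {"wx": 0,"wy": 0,"wz": 0,"z": 0,"grip": 255,"x": 0,"y": 0}

```text
time: 21.25
eef_pos: [0.6465, -0.0655, 0.2663]
eef_rot: [0.456, 3.103, -0.0]
force: [1.6, -1.7, 0.1]
width: 0.0004
grasp_force: 0.5
```

```bash
python3 - <<'E'
from h import *
s=status.observe();print(s['eef_pos'],s['force'],s['wrist_torque'])
f=grab_frame('scene'); cv2.imwrite('pics/s6.png',cv2.resize(f[90:330,150:470],(800,600),interpolation=cv2.INTER_CUBIC)[:,:,::-1])
E
```

```text
[ 0.64651781 -0.06550277  0.26633785] [ 1.58134007 -1.66272749  0.12069981] [-0.01861711 -0.19658338  0.01755034]
```

View pics/s6.png

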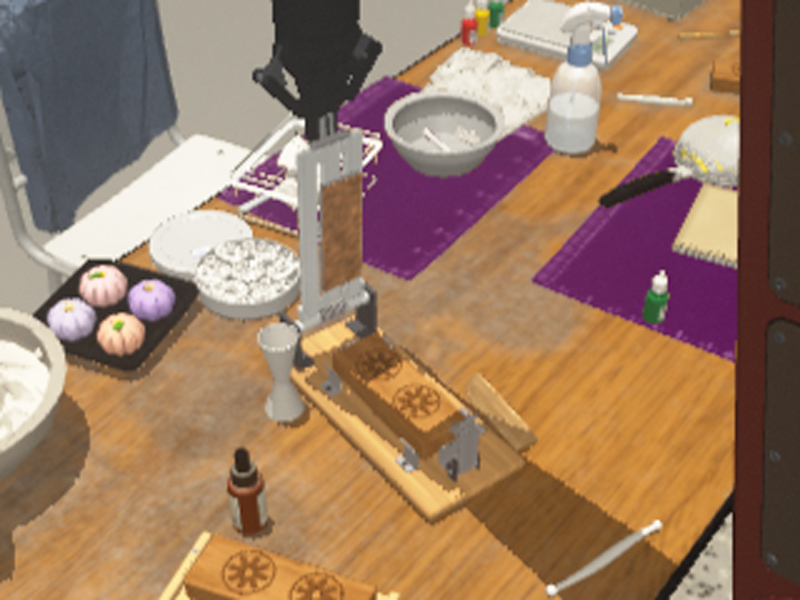

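Call:
apply_moves:
  plan:
    - {"wx": 0,"wy": 0,"wz": 0,"z": -5,"grip": 255,"x": -14,"y": 4.2}
    - {"wx": 0,"wy": 0,"wz": 0,"z": -4,"grip": 255,"x": -16,"y": 4.8}
    - {"wx": 0,"wy": 0,"wz": 0,"z": -8,"grip": 255,"x": -27,"y": 8.1}
    - {"wx": 0,"wy": 0,"wz": 0,"z": -12,"grip": 255,"x": -25.5,"y": 7.6}
    - {"wx": 0,"wy": 0,"wz": 0,"z": -16,"grip": 255,"x": -23.5,"y": 7}
    - {"wx": 0,"wy": 0,"wz": 0,"z": -19.5,"grip": 255,"x": -21,"y": 6.3}
    - {"wx": 0,"wy": 0,"wz": 0,"z": 0,"grip": 255,"x": 0,"y": 0}
    - {"wx": 0,"wy": 0,"wz": 0,"z": 0,"grip": 255,"x": 0,"y": 0}

```text
time: 22.1
eef_pos: [0.5197, -0.0278, 0.2001]
eef_rot: [0.456, 3.106, -0.0]
force: [0.8, -0.6, 2.8]
width: -0.0001
grasp_force: 1.0
```

```bash
python3 pl.py|head -1; python3 -c "
from h import *
print(status.observe()['force'])"
```

```text
22.1 [ 0.51967059 -0.02778026  0.2001197 ] press xy -0.012025826282324034 -3.795447333787387e-05 -9.784725877454923e-05 [-0.19  0.02  1.89 -0.    1.23 -1.47]
[ 0.82483655 -0.60788265  2.7913074 ]
```

Exactly on the t=0.75 waypoint. Continuing.

Call:
apply_moves:
  plan:
    - {"wx": 0,"wy": 0,"wz": 0,"z": -22.5,"grip": 255,"x": -17.8,"y": 5.3}
    - {"wx": 0,"wy": 0,"wz": 0,"z": -25,"grip": 255,"x": -14.4,"y": 4.3}
    - {"wx": 0,"wy": 0,"wz": 0,"z": -27,"grip": 255,"x": -10.7,"y": 3.2}
    - {"wx": 0,"wy": 0,"wz": 0,"z": -19,"grip": 255,"x": -4.9,"y": 1.5}
    - {"wx": 0,"wy": 0,"wz": 0,"z": -12,"grip": 255,"x": -2.5,"y": 0.8}
    - {"wx": 0,"wy": 0,"wz": 0,"z": -8,"grip": 255,"x": -1,"y": 0.3}
    - {"wx": 0,"wy": 0,"wz": 0,"z": -6,"grip": 255,"x": -0.5,"y": 0.2}
    - {"wx": 0,"wy": 0,"wz": 0,"z": 0,"grip": 255,"x": 0,"y": 0}

```text
time: 22.9
eef_pos: [0.4696, -0.0126, 0.0811]
eef_rot: [0.456, 3.104, -0.001]
force: [-0.1, -0.6, 6.0]
width: 0.0003
grasp_force: 3.6
```

Call:
apply_moves:
  plan:
    - {"wx": 0,"wy": 0,"wz": 0,"z": -5,"grip": 255,"x": 0,"y": 0}
    - {"wx": 0,"wy": 0,"wz": 0,"z": -4,"grip": 255,"x": 0,"y": 0}
    - {"wx": 0,"wy": 0,"wz": 0,"z": 0,"grip": 255,"x": 0,"y": 0}
    - {"wx": 0,"wy": 0,"wz": 0,"z": 0,"grip": 255,"x": 0,"y": 0}

```text
time: 23.3
eef_pos: [0.4686, -0.0123, 0.0715]
eef_rot: [0.456, 3.105, -0.0]
force: [1.1, -1.8, 3.6]
width: -0.0
grasp_force: 1.6
```

Call:
apply_moves:
  plan:
    - {"wx": 0,"wy": 0,"wz": 0,"z": -2,"grip": 255,"x": 0,"y": 0}
    - {"wx": 0,"wy": 0,"wz": 0,"z": -2,"grip": 255,"x": 0,"y": 0}
    - {"wx": 0,"wy": 0,"wz": 0,"z": 0,"grip": 255,"x": 0,"y": 0}
    - {"wx": 0,"wy": 0,"wz": 0,"z": 0,"grip": 255,"x": 0,"y": 0}

```text
time: 23.7
eef_pos: [0.4685, -0.0122, 0.0682]
eef_rot: [0.456, 3.105, -0.0]
force: [0.2, -0.5, 11.1]
width: -0.0002
grasp_force: 5.4
```

```bash
python3 - <<'E'
from h import *
s=status.observe();print(s['eef_pos'],s['force'])
f=grab_frame('scene'); a=f[190:310,240:400]
g=grab_frame('wrist')
cv2.imwrite('pics/s7.png',np.hstack([cv2.resize(a,(400,300),interpolation=cv2.INTER_CUBIC),cv2.resize(g,(400,300))])[:,:,::-1])
E
```

```text
[ 0.46848073 -0.01221694  0.06823405] [ 0.15210775 -0.47496222 11.10068812]
```

View pics/s7.png

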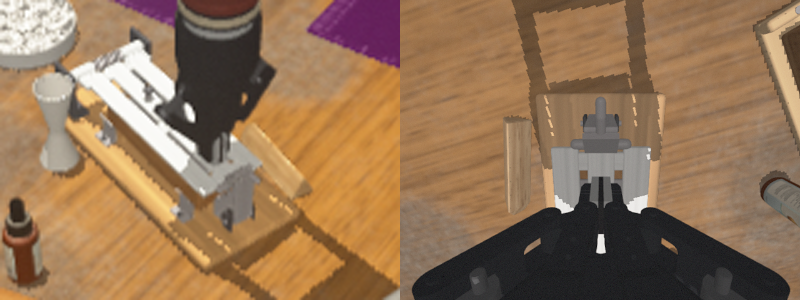

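Call:
apply_moves:
  plan:
    - {"wx": 0,"wy": 0,"wz": 0,"z": -1.5,"grip": 255,"x": 0,"y": 0}
    - {"wx": 0,"wy": 0,"wz": 0,"z": 0,"grip": 255,"x": 0,"y": 0}
    - {"wx": 0,"wy": 0,"wz": 0,"z": 0,"grip": 255,"x": 0,"y": 0}

```text
time: 24.1
eef_pos: [0.4684, -0.0122, 0.0669]
eef_rot: [0.456, 3.105, -0.0]
force: [-0.5, -0.2, 12.0]
width: 0.0001
grasp_force: 6.0
```

Call:
apply_moves:
  plan:
    - {"wx": 0,"wy": 0,"wz": 0,"z": 3,"grip": 255,"x": 0,"y": 0}
    - {"wx": 0,"wy": 0,"wz": 0,"z": 3,"grip": 255,"x": 0,"y": 0}
    - {"wx": 0,"wy": 0,"wz": 0,"z": 0,"grip": 255,"x": 0,"y": 0}
    - {"wx": 0,"wy": 0,"wz": 0,"z": 0,"grip": 255,"x": 0,"y": 0}

```text
time: 24.5
eef_pos: [0.4652, -0.0115, 0.07]
eef_rot: [-0.456, -3.105, -0.0]
force: [-0.5, -1.1, 1.7]
width: 0.0001
grasp_force: 0.9
```

Call:
apply_moves:
  plan:
    - {"wx": 0,"wy": 0,"wz": 0,"z": 3,"grip": 255,"x": 3,"y": -0.9}
    - {"wx": 0,"wy": 0,"wz": 0,"z": 2,"grip": 255,"x": 0,"y": 0}
    - {"wx": 0,"wy": 0,"wz": 0,"z": 0,"grip": 255,"x": 0,"y": 0}
    - {"wx": 0,"wy": 0,"wz": 0,"z": 0,"grip": 255,"x": 0,"y": 0}

```text
time: 24.9
eef_pos: [0.4696, -0.0127, 0.0759]
eef_rot: [-0.457, -3.108, -0.0]
force: [1.0, 0.5, 0.7]
width: -0.0
grasp_force: 0.0
```

Force is zero at z = 76 mm, so the plate stays latched. Retreating up and checking.

Call:
apply_moves:
  plan:
    - {"wx": 0,"wy": 0,"wz": 0,"z": 10,"grip": 255,"x": 0,"y": 0}
    - {"wx": 0,"wy": 0,"wz": 0,"z": 25,"grip": 255,"x": 0,"y": 0}
    - {"wx": 0,"wy": 0,"wz": 0,"z": 40,"grip": 255,"x": 0,"y": 0}
    - {"wx": 0,"wy": 0,"wz": 0,"z": 45,"grip": 255,"x": 0,"y": 0}
    - {"wx": 0,"wy": 0,"wz": 0,"z": 45,"grip": 255,"x": -10,"y": 0}
    - {"wx": 0,"wy": 0,"wz": 0,"z": 45,"grip": 255,"x": -10,"y": 0}
    - {"wx": 0,"wy": 0,"wz": 0,"z": 20,"grip": 255,"x": 0,"y": 0}
    - {"wx": 0,"wy": 0,"wz": 0,"z": 0,"grip": 255,"x": 0,"y": 0}

```text
time: 25.7
eef_pos: [0.4519, -0.0131, 0.3115]
eef_rot: [0.455, 3.098, -0.001]
force: [-0.4, 0.2, -0.1]
width: 0.0002
grasp_force: 0.0
```

```bash
python3 - <<'E'
from h import *
s=status.observe();print(s['time'],s['eef_pos'],s['force'])
P=np.array([.5312,-.0312]);c,sn=np.cos(-.2915),np.sin(-.2915)
for cam in('scene','top'):
  f=grab_frame(cam); ci=camera_info(cam)
  for t in('press_plate','catch','mould_stored','colour','dropper','jigger','beech_stick'):
    print(cam,t,[(np.round(d['at'],3).tolist(),round(d['confidence'],2)) for d in spotter.recognise(cam,t)[:2]])
  for k in spotter.silhouettes(cam,'press_plate')[:1]:
    b=[[P[0]+c*x-sn*y,P[1]+sn*x+c*y,z] for x in(.118,-.102) for y in(-.036,.036) for z in(.063,.069)]
    h=cv2.convexHull(proj(ci,b).astype(np.float32)); m=np.zeros((480,640),np.uint8); cv2.fillConvexPoly(m,np.int32(h),1)
    print('level-plate IoU',(m.astype(bool)&k['mask']).sum()/(m.astype(bool)|k['mask']).sum(),k['confidence'])
E
```

```text
25.7 [ 0.45191954 -0.01310241  0.31152184] [-0.44575346  0.20078976 -0.11458425]
scene press_plate [([0.54, -0.031, 0.068], 0.78)]
scene catch [([0.424, 0.003, 0.063], 0.58), ([0.633, 0.033, 0.067], 0.26)]
scene mould_stored [([0.446, 0.306, 0.034], 0.89)]
scene colour [([0.397, -0.33, 0.03], 0.45)]
scene dropper [([0.554, 0.169, 0.053], 0.72)]
scene jigger [([0.629, 0.034, 0.066], 0.75)]
scene beech_stick [([0.439, -0.092, 0.013], 0.71)]
level-plate IoU 0.8978890525282278 0.96
top press_plate [([0.457, -0.024, 0.071], 0.76)]
top catch []
top mould_stored [([0.452, 0.303, 0.034], 0.97)]
top colour [([0.458, -0.027, 0.072], 0.58)]
top dropper [([0.551, 0.16, 0.059], 0.6)]
top jigger [([0.464, -0.027, 0.066], 0.75)]
top beech_stick [([0.449, -0.099, 0.018], 0.93)]
level-plate IoU 0.18938167691809646 0.64
```

The plate lies level and latched (z = 68 mm, silhouette match 0.90), and the other items are where they were.

```bash
python3 -c "
from rig import r
print(r.close_job())"
```

```text
the job is handed in; nothing more can be done
None
```

The job is handed in at about 26 s: the dried mould lies in the board's empty half, about 2 mm from its middle, and the washed mould lies flat in the press under a level plate that stayed down when released; the kept mould, jigger, colour bottle, dropper and beech stick showed no sign of having moved (the cutter wasn't re-checked), and I viewed 11 pictures against the limit of 10.

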